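# Fold the measuring tools and lay them in their case

## Task

Tidy the restorer's bench: fold the yellow folding rule and the steel dividers closed and lay each flat into a pocket of its own in the wooden case with the blue lining. Either pocket will do and either end may lead; set them down rather than dropping them.

Things in the scene. Friction and masses are not known exactly. Their poses are not given: they have to be found in the camera images.
- rule: Yellow two-leg folding rule with brass hinge and brass tips. Folded: 141 long, 22 wide, 16 mm high. Loose, 110 g, flat on the table, open like a V. Origin: underside, centre of the folded item; x along the first leg from hinge to tip, z up. Hinge pin (upright) at (-60, 0) mm; first leg from there to x = 70, y from -11 to 0; second leg mirrors it on the +y side.
- rule_leg (a joint): Opening angle of the rule, rad: 0 = folded, legs side by side; starts at 0.3 to 0.5. The second leg points this far counter-clockwise (seen from above) of the rule's x axis. Light friction hinge (about 0.015 N m, no spring), stays as left. Squeezing both legs from outside, about 60 mm from the pin, folds it and grips it at once.
- dividers: Grey steel dividers with dark points and a dark knob 12 mm tall on the hinge. Folded: 141 long, 22 wide, 16 mm high plus knob. Loose, 110 g, flat on the table, open like a V. Origin: underside, centre of the folded item; x along the first leg from hinge to tip, z up. Hinge pin (upright) at (-60, 0) mm; first leg from there to x = 70, y from -11 to 0 (narrower past x = 35); second leg mirrors it on the +y side.
- dividers_leg (a joint): Opening angle of the dividers, rad: 0 = folded; starts at 0.3 to 0.5; the second leg points this far counter-clockwise (from above) of the dividers' x axis. Light friction hinge (about 0.015 N m, no spring), stays as left. Squeezing both legs from outside, about 60 mm from the pin, folds it and grips it at once.
- case: Open dark wooden case, fixed, 181 x 154 x 17 mm, two blue-lined pockets side by side. Origin: centre of its underside, x along the pockets, z up. Each pocket is 165 long (x), 40 mm wide (y); floor 5 mm above the table, walls 12 mm higher. The side walls stand only at the ends (|x| 45 to 83 mm); the middle 91 mm is open for fingers.
- pocket0 (a point): Centre of the floor of one pocket, at (0, +45, 5) mm in the case's frame; axes as the case's.
- pocket1 (a point): Centre of the floor of the other pocket, at (0, -45, 5) mm in the case's frame; axes as the case's.
Not all that is in view belongs to the job. There is more than one size of the rule; the job needs the smaller. There is more than one size of the dividers; the one meant has the size given above.

How it is judged (in metres and radians):
At the end, for the whole second after the job is handed in: The rule and the dividers lie at rest, each in a pocket of its own: folded to within 10 degrees, flat on the pocket's floor (underside within 4 mm of it, tilt under 7 degrees), along the pocket within 10 degrees either way round, centre within 20 mm of the pocket's centre ((((horizontal distance between rule and pocket0 below 0.02 m and z of rule in the frame of case between 0 and 0.009 m and angle between the x axis of rule and the x axis of case, either way round below 0.18 rad and angle between rule's own z axis and vertical below 0.12 rad) and (horizontal distance between dividers and pocket1 below 0.02 m and z of dividers in the frame of case between 0 and 0.009 m and angle between the x axis of dividers and the x axis of case, either way round below 0.18 rad and angle between dividers's own z axis and vertical below 0.12 rad)) or ((horizontal distance between rule and pocket1 below 0.02 m and z of rule in the frame of case between 0 and 0.009 m and angle between the x axis of rule and the x axis of case, either way round below 0.18 rad and angle between rule's own z axis and vertical below 0.12 rad) and (horizontal distance between dividers and pocket0 below 0.02 m and z of dividers in the frame of case between 0 and 0.009 m and angle between the x axis of dividers and the x axis of case, either way round below 0.18 rad and angle between dividers's own z axis and vertical below 0.12 rad))) and value of joint each of rule_leg, dividers_leg below 0.175 rad and linear speed of each of rule, dividers below 0.03 m/s); the robot touches nothing.
It fails at once if the rule dropped: falling free faster than 0.7 m/s (a drop of about 25 mm) (linear speed of rule above 0.7 m/s and contact force between the fingers and rule below 0.05 N).
It fails at once if the dividers dropped: falling free faster than 0.7 m/s (a drop of about 25 mm) (linear speed of dividers above 0.7 m/s and contact force between the fingers and dividers below 0.05 N).
It also fails if it takes over 64 s, if anything falls off the work surface, if the arm or the gripper's body presses on something with over 40 N, if the wrist force passes 120 N, or if a joint passes its speed limit or range.

## Robot

A 7-joint arm with a two-finger parallel gripper is mounted at the origin on the work surface. World frame = base frame: x ahead of the robot, y to its left, z up, the work surface at z = 0. Lengths are in mm, angles in rad, forces in N, time in s.
With the tool pointing down it reaches from about 425 to 875 mm from the base axis. Payload 4.7 kg.
Tool frame: the origin (TCP) lies midway between the tips of the shut fingers; the grasp point (between the pads) lies 19 mm behind it; z points along the fingers, y is the direction in which the jaws open and shut (so a half turn about z gives the same grasp; the last joint's range is limited). The gripper opens to 85 mm and grips with 20 to 120 N. Pads are 22 mm wide; open, the fingers measure 114 mm over their backs; the gripper's body (76 mm by 85 mm) begins 54 mm behind the grasp point. The pads swing forward as they close: fully open they stand 13 mm farther back than shut.
Start: joints at [1.249, 0.321, -0.07, 1.45, 0.023, 1.371, -0.057], TCP at [214.172, -613.722, 231.349] pointing down, gripper open.
Joint ranges: [-2.86, 2.86], [-0.3, 2.09], [-1.38, 1.24], [0.06, 2.45], [-1.56, 4.7], [0.09, 2.05], [-2.69, 2.69]. Speed limits (rad/s): [2.57, 2.57, 3.14, 3.14, 3.14, 3.14, 3.14].

## Interface

Orientations are given as a rotation vector (axis times angle).
In Python, from station import get_state, get_image, sign_off gives the robot as it stands. The module is installed in compiled form; this text tells all that it offers.
- The arm moves only by the tool send_rows, never from a script. Its argument "rows" is one flat list of numbers, 5 for each row, row after row: the shift along the world's x, y, z in cm, then the turn about the world's z in degrees, then the closure, from -1 (fully open) to 1 (shut), so that 0 is half open. A call has 1 to 12 rows; each row is the pose to reach, as a shift and turn from the pose commanded when the call began; what a row does not reach only later rows make up. A row lasts 1/12 s, in which the tool goes at most 41.7 mm and 7.16 degrees, less where a joint would pass 70% of its speed; a pose out of reach is approached as far as the arm can. A call with a gripper value outside its range is refused whole. The fingers move at their own pace and stop on an object; "force" is the grip in N (left out, the last holds). Time passes only in rows, so rows that repeat a pose let the fingers close. It gives the time, the measured TCP pose, the force and the opening at its end, in the units of the state.
- get_state(): the state, without advancing time (a new reading comes with each control period).
- get_image(name): name is "scene" or "top" or "wrist"; returns a dict with "color" (384x512x3 uint8, red, green, blue), "K" (3x3 intrinsics, pixels), "rvec" (rotation vector, rad) and "tvec" (3), from world to camera coordinates, as OpenCV has them. Camera axes: x right, y down, z forward; pixel columns grow to the right and rows downward; lengths in mm; the calibration is good to about 2 mm. The wrist camera is an equidistant fisheye: a pixel r from the principal point sees the ray r / f radians off the axis. A picture is of the moment at which its call begins. There is no depth.
- sign_off(): hands the job in, once; it reports no verdict.
The state is a dict: "time_s": time; "qpos": joint angles; "qvel": joint speeds; "tau": joint torques, N m; "ee_pos": TCP position; "tcp_rot": TCP orientation; "force": force on the tool from outside, world axes, zero at the start; "wrist_torque": the same for the moment, N m; "opening": finger opening in mm.
Only numpy, scipy, OpenCV 4.12 (cv2) and the standard library are available. Lean on these libraries where they do the work, as an engineer would, in place of code of your own. Each camera call takes 0.05 s, during which the arm holds its last target. There are 200 camera calls.

## Working session

There is one attempt and no reset: what is moved stays moved. The work goes in short steps, Python scripts to look and compute and a tool call to move; the robot and the scene stay as the last step left them, time stands still between calls to the robot, and variables do not carry over. Pictures are saved under pics/ and viewed, about 8 in all and at most 12, crops included, and the job is handed in when it is done.

Besides the shell and the picture viewer there is one more tool, called by a JSON object that holds its "op" and its "data". send_rows: Moves the arm, as the interface text tells. Its arguments: {"type":"object","properties":{"rows":{"type":"array","items":{"type":"number"}},"force":{"type":"number"}},"required":["rows"]}

```bash
mkdir -p pics; cat > h.py <<'E'
import numpy as np, cv2
from station import get_state, get_image, sign_off
def save(im,n): cv2.imwrite(f"pics/{n}.png",cv2.cvtColor(im,cv2.COLOR_RGB2BGR))
def ray(d,uv,wrist=False):
    R,_=cv2.Rodrigues(np.array(d["rvec"],float)); t=np.array(d["tvec"],float).ravel(); K=np.array(d["K"])
    x=(uv[0]-K[0,2])/K[0,0]; y=(uv[1]-K[1,2])/K[1,1]
    if wrist:
        r=np.hypot(x,y); v=np.array([np.sin(r)*x/max(r,1e-9),np.sin(r)*y/max(r,1e-9),np.cos(r)])
    else: v=np.array([x,y,1.])
    v=R.T@v; return -R.T@t, v/np.linalg.norm(v)
def plane(d,uv,z,wrist=False):
    c,v=ray(d,uv,wrist); return c+v*(z-c[2])/v[2]
def tri(rays):
    A=np.zeros((3,3));b=np.zeros(3)
    for c,v in rays:
        P=np.eye(3)-np.outer(v,v);A+=P;b+=P@c
    p=np.linalg.solve(A,b); return p,[np.linalg.norm((np.eye(3)-np.outer(v,v))@(p-c)) for c,v in rays]
E
python3 - <<'E'
from h import *
import pickle
s=get_state();print({k:np.round(v,3) for k,v in s.items()})
D={n:get_image(n) for n in("scene","top","wrist")}
pickle.dump(D,open("d0.pkl","wb"))
for n,d in D.items():
    print(n,np.round(d["K"],1).tolist(),np.round(ray(d,(256,192),n=="wrist"),2).tolist())
save(np.vstack([np.hstack([D["scene"]["color"],D["top"]["color"]])]),"a")
im=cv2.imread("pics/a.png");cv2.imwrite("pics/a.png",cv2.resize(im,(800,300)))
save(cv2.resize(D["top"]["color"],(800,600),interpolation=cv2.INTER_CUBIC),"top0")
E
```

```text
{'time_s': np.float64(0.0), 'qpos': array([ 1.249,  0.322, -0.07 ,  1.452,  0.023,  1.371, -0.057]), 'qvel': array([ 0.   , -0.001, -0.001, -0.   ,  0.001,  0.   , -0.   ]), 'tau': array([ 1.0000e-03, -4.9358e+01, -3.8200e-01, -3.1433e+01,  1.3000e-02,
        1.1000e-02, -0.0000e+00]), 'ee_pos': array([ 213.97 , -613.217,  230.239]), 'tcp_rot': array([-3.096e+00, -5.250e-01,  1.000e-03]), 'force': array([ 0.214,  0.604, -0.665]), 'wrist_torque': array([-0.007,  0.039, -0.027]), 'opening': np.float64(85.403)}
scene [[435.4, 0.0, 254.8], [0.0, 435.4, 193.6], [0.0, 0.0, 1.0]] [[1348.09, 520.27, 721.85], [-0.7, -0.45, -0.55]]
top [[420.9, 0.0, 259.2], [0.0, 420.9, 195.1], [0.0, 0.0, 1.0]] [[410.6, -28.96, 1071.71], [0.07, 0.02, -1.0]]
wrist [[297.3, 0.0, 253.0], [0.0, 297.3, 186.3], [0.0, 0.0, 1.0]] [[283.19, -589.21, 373.0], [-0.28, -0.11, -0.95]]
```

View pics/top0.png

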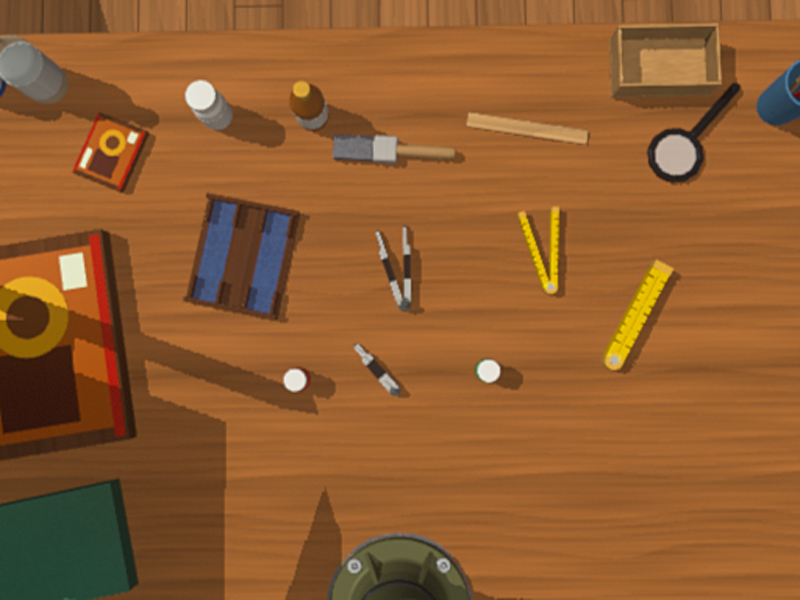

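View pics/a.png

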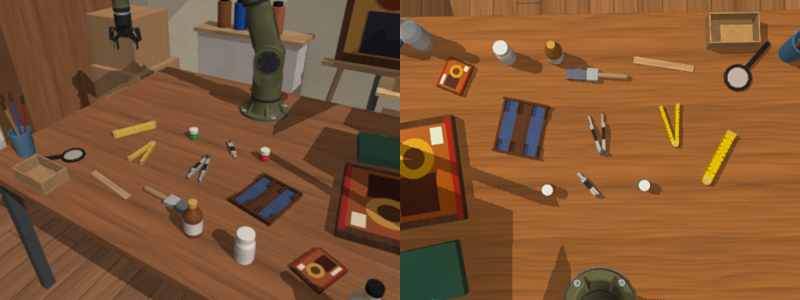

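The top view (shown at 800x600) has the case at (243,258), the open dividers with hinge at (405,305), and the open small rule with hinge at (550,288). The folded large rule at (640,315) and the folded short dividers at (377,370) are decoys. Next I'll zoom in on both views.

```bash
python3 - <<'E'
from h import *
import pickle
D=pickle.load(open("d0.pkl","rb"));t=D["top"]["color"];s=D["scene"]["color"]
# project predicted from top to scene to place crops
def proj(d,p):
    return cv2.projectPoints(np.array([p],float),np.array(d["rvec"],float),np.array(d["tvec"],float),np.array(d["K"]),None)[0].ravel()
for uv in [(243/1.5625,258/1.5625),(395/1.5625,270/1.5625),(545/1.5625,250/1.5625)]:
    p=plane(D["top"],uv,10);print(np.round(uv),p.round(),proj(D["scene"],p).round(1))
def cr(im,x,y,w,h,k): return cv2.resize(im[y:y+h,x:x+w],(w*k,h*k),interpolation=cv2.INTER_CUBIC)
A=np.hstack([cr(t,230,140,45,60,6),cr(t,325,128,45,60,6)])
save(A,"topc")   # 540x360
B=np.hstack([cr(s,235,190,40,45,8),cr(s,160,175,45,45,8)])
save(B,"scc") 
E
```

```text
[156. 165.] [558. 249.  10.] [339.8 249.5]
[253. 173.] [535.   1.  10.] [259.4 213.3]
[349. 160.] [ 564. -242.   10.] [184.4 192.7]
```

View pics/topc.png

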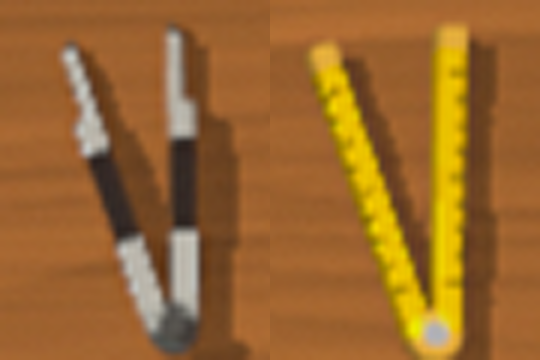

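View pics/scc.png

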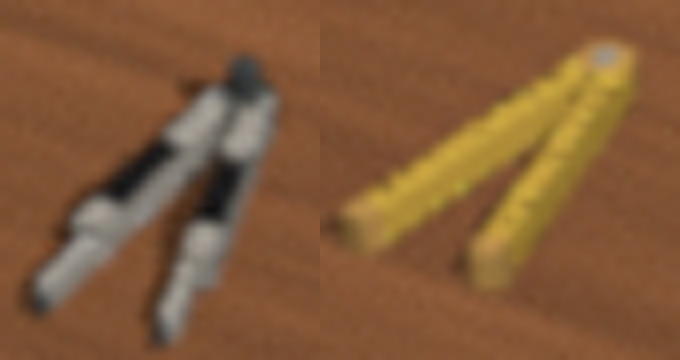

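Crops: in the top view the rule's pin is at about (352.1,183.2) px, with tips at (334,137) and (355.5,134). The dividers' knob is at about (259,193.5) px, with tips at (241.7,148) and (259,144.5). The same features show in the scene crop, so I can triangulate.

```bash
python3 - <<'E'
from h import *
import pickle
D=pickle.load(open("d0.pkl","rb"));T=D["top"];S=D["scene"]
tc=lambda x,y,r:((325+(x-270)/6 if r else 230+x/6)-.42,(128 if r else 140)+y/6-.42)
sc=lambda x,y,r:((160+(x-320)/8 if r else 235+x/8)-.44,(175 if r else 190)+y/8-.44)
for n,a,b,r in [("rpin",(435,332),(607,54),1),("rtip1",(453,38),(366,218),1),("rtip2",(325,55),(491,245),1),
  ("knob",(176,324),(245,66),0),("dtip1",(174,32),(40,290),0),("dtip2",(70,50),(165,322),0)]:
    p,e=tri([ray(T,tc(*a,r)),ray(S,sc(*b,r))]);print(n,p.round(1),np.round(e,1), "top@16:",plane(T,tc(*a,r),16).round(1),"scene@16",plane(S,sc(*b,r),16).round(1))
def comps(d,lo,hi,amin):
    h=cv2.cvtColor(d["color"],cv2.COLOR_RGB2HSV);m=cv2.inRange(h,lo,hi)
    n,l,st,c=cv2.connectedComponentsWithStats(m)
    return [(l==i) for i in range(1,n) if st[i,4]>=amin]
def report(tag,mk,d,z):
    v,u=np.nonzero(mk);P=np.array([plane(d,(a,b),z)[:2] for a,b in zip(u,v)],np.float32)
    c,s,an=cv2.minAreaRect(P);bx=cv2.boxPoints((c,s,an));e=max([bx[1]-bx[0],bx[2]-bx[1]],key=np.linalg.norm)
    print(tag,len(u),"px",u.mean().round(1),v.mean().round(1),"mean",P.mean(0).round(1),"rect",np.round(c,1),np.round(s,1),"yaw",np.degrees(np.arctan2(e[1],e[0])).round(1))
for n,d in(("top",T),("scene",S)):
    for mk in comps(d,(100,90,50),(125,255,255),150): report(n+" blue",mk,d,5)
    for mk in comps(d,(22,170,90),(32,255,255),60): report(n+" yellow",mk,d,16)
cr=lambda im,x,y,w,h,k: cv2.resize(im[y:y+h,x:x+w],(w*k,h*k),interpolation=cv2.INTER_CUBIC)
save(np.hstack([cr(T["color"],112,115,90,95,4),cr(S["color"],290,215,100,95,4)]),"case")
E
```

```text
rpin [ 505.4 -247.7   16.1] [0. 0.] top@16: [ 505.4 -247.8   16. ] scene@16 [ 505.2 -247.9   16. ]
rtip1 [ 630.2 -259.    10.4] [1. 1.] top@16: [ 629.7 -258.6   16. ] scene@16 [ 635.6 -251.8   16. ]
rtip2 [ 623.4 -204.7   14.3] [0.3 0.3] top@16: [ 623.2 -204.7   16. ] scene@16 [ 625.  -202.7   16. ]
knob [481.  -13.5  24.6] [0.3 0.3] top@16: [481.7 -13.6  16. ] scene@16 [470.2 -19.8  16. ]
dtip1 [607.2 -14.7   7.7] [0.7 0.7] top@16: [605.3 -14.3  16. ] scene@16 [616.1  -9.1  16. ]
dtip2 [600.   29.8   7.9] [0.5 0.5] top@16: [598.3  29.7  16. ] scene@16 [608.7  34.9  16. ]
top blue 649 px 499.2 63.2 mean [ 810.  -635.1] rect [ 821.6 -632.6] [ 66.2 106.6] yaw -2.9
top blue 777 px 137.7 161.1 mean [570.3 296.2] rect [571.9 296.4] [ 37.6 161.4] yaw -12.1
top blue 842 px 171.7 167.7 mean [552.  208.8] rect [553.1 208.7] [ 37.2 162.1] yaw -12.2
top yellow 501 px 347.9 159.4 mean [ 565.  -238.8] rect [ 562.5 -239.7] [118.7  64.4] yaw 8.2
top yellow 876 px 407.3 200.6 mean [ 459.3 -384.2] rect [ 458.2 -383.8] [ 34.3 163.1] yaw -29.3
scene blue 503 px 307.5 21.4 mean [-1626.8  -949.6] rect [-1715.5  -990.6] [1111.5  113.4] yaw 27.1
scene blue 912 px 28.3 178.7 mean [ 753.3 -727.9] rect [ 693.1 -845. ] [556.4  82.9] yaw 61.0
scene blue 518 px 325.0 243.8 mean [551.6 207.4] rect [549.5 209. ] [ 36.9 151.2] yaw -12.7
scene blue 618 px 355.2 261.0 mean [571.1 295.4] rect [568.7 297. ] [ 36.6 152.8] yaw -12.4
scene yellow 177 px 166.9 165.9 mean [ 479.5 -386.6] rect [ 477.2 -379.8] [ 54.8 130.3] yaw -29.3
scene yellow 166 px 184.3 193.2 mean [ 572.8 -234.2] rect [ 575.1 -226.5] [ 59.5 112. ] yaw -1.2
```

View pics/case.png

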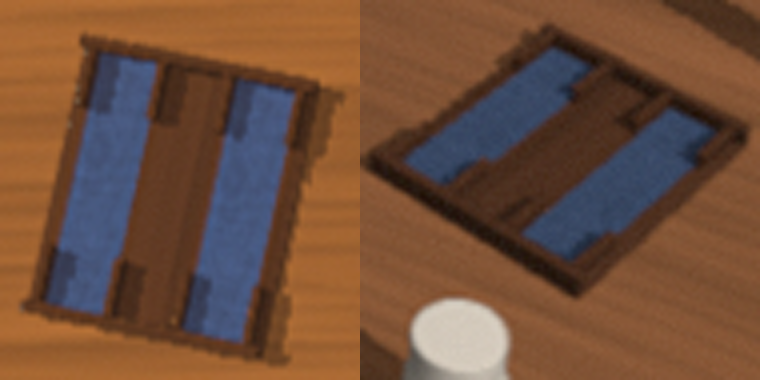

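Measurements from the two views:

| Item | Position (mm) | Other |
|---|---|---|
| Rule pin | (505,-248), top at z≈16 | bisector 7.6°, grip centre (565,-240) |
| Dividers pin | (481,-13.5) | bisector 9.8°, grip centre (540,-3) |
| Pocket floors (z=5 fits both views) | (553,208.7) and (571.8,296.4) | yaw -12.2° |

First move: to above the rule.

{"op": "send_rows", "data": {"rows": [1,1.1,0,0,-1,3.5,3.7,-0.5,-1,-1,6.3,6.7,-1,-2,-1,9.1,9.7,-2,-3,-1,11.9,12.7,-3,-4,-1,14.7,15.7,-4,-5,-1,17.5,18.7,-5,-6,-1,20.3,21.7,-6,-7,-1,23.1,24.7,-7,-8,-1,25.9,27.7,-8,-9,-1,28.7,30.7,-9,-10,-1,31.5,33.7,-10,-11,-1], "force": 30}}

```text
time_s: 1.15
ee_pos: [526.9, -277.3, 132.3]
tcp_rot: [3.133, 0.226, 0.0]
force: [0.2, -0.1, -0.0]
opening: 85.2
```

{"op": "send_rows", "data": {"rows": [2,2.1,0,-0.4,-1,3.2,3.3,-1,-0.7,-1,3.6,3.7,-2,-0.7,-1,3.6,3.7,-2.5,-0.7,-1,3.6,3.7,-2.5,-0.7,-1,3.6,3.7,-2.5,-0.7,-1]}}

```text
time_s: 1.65
ee_pos: [560.0, -245.2, 107.0]
tcp_rot: [3.135, 0.202, -0.003]
force: [-0.1, -0.6, 0.1]
opening: 85.3
```

```bash
python3 - <<'E'
from h import *
s=get_state();print(s["time_s"],s["ee_pos"].round(1),s["tcp_rot"].round(3),s["opening"],s["force"].round(1))
r=cv2.Rodrigues(np.array(s["tcp_rot"]))[0];print(np.degrees(np.arctan2(r[1,0],r[0,0])),r[:,2])
d=get_image("wrist");save(d["color"],"w1")
E
```

```text
1.65 [ 560.  -245.2  107. ] [ 3.135e+00  2.020e-01 -3.000e-03] 85.33747219313871 [-0.1 -0.6  0.1]
7.388330264690802 [-2.02035221e-03 -6.58703648e-04 -9.99997742e-01]
```

View pics/w1.png

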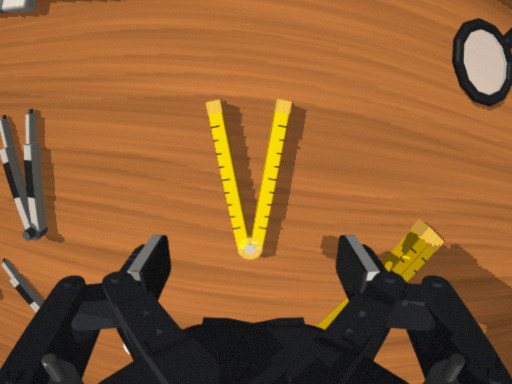

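The wrist view shows the rule centred between the fingers, with pin at (250,249) and tips at (214,106) and (284,105). The arm stopped about 5 mm short, so I'll hold to see if it settles and measure the rule from here too.

{"op": "send_rows", "data": {"rows": [0,0,0,0,-1,0,0,0,0,-1,0,0,0,0,-1]}}

```text
time_s: 1.95
ee_pos: [561.6, -244.3, 108.1]
tcp_rot: [3.134, 0.204, 0.001]
force: [0.4, -0.8, 0.1]
opening: 85.4
```

```bash
python3 - <<'E'
from h import *
s=get_state();print(s["time_s"],s["ee_pos"].round(1))
d=get_image("wrist");im=d["color"]
m=cv2.inRange(cv2.cvtColor(im,cv2.COLOR_RGB2HSV),(22,170,120),(32,255,255))
n,l,st,c=cv2.connectedComponentsWithStats(m);i=[k for k in range(1,n) if st[k,4]>300]
for k in i: print(st[k],c[k].round(1))
P=[plane(d,uv,16,True)for uv in[(250,249),(214,106),(284,105)]]
for p in P:print(p.round(1))
mid=(P[1]+P[2])/2;v=mid-P[0];print(np.degrees(np.arctan2(v[1],v[0])),np.linalg.norm(P[1]-P[2]),(P[0]+60*v/np.linalg.norm(v)).round(1))
E
```

```text
1.95 [ 561.6 -244.3  108.1]
[ 209  103   81  155 4025] [250.  177.3]
[385 236  49  47 989] [410. 259.]
[ 506.4 -248.5   16. ]
[ 625.9 -204.5   16. ]
[ 633.7 -258.9   16. ]
7.7297902717887546 54.88361008960352 [ 565.8 -240.4   16. ]
```

{"op": "send_rows", "data": {"rows": [0.2,0.2,-1,0.2,-1,0.4,0.4,-3,0.3,-1,0.4,0.4,-5,0.3,-1,0.4,0.4,-7,0.3,-1,0.4,0.4,-8.5,0.3,-1,0.4,0.4,-9,0.3,-1,0.4,0.4,-9,0.3,-1,0.4,0.4,-9,0.3,-1]}}

```text
time_s: 2.67
ee_pos: [566.0, -239.2, 17.7]
tcp_rot: [-3.134, -0.215, -0.0]
force: [-0.1, -0.2, -0.1]
opening: 85.6
```

```bash
python3 - <<'E'
from h import *
s=get_state();print(s["time_s"],s["ee_pos"].round(1),s["force"].round(1))
E
```

```text
2.6667 [ 566.  -239.2   17.7] [-0.1 -0.2 -0.1]
```

{"op": "send_rows", "data": {"rows": [0,-0.1,-0.8,0,-1,0,-0.1,-1.3,0,-1,0,-0.1,-1.3,0,-0.6,0,-0.1,-1.3,0,-0.2,0,-0.1,-1.3,0,0.1,0,-0.1,-1.3,0,0.3,0,-0.1,-1.3,0,0.5,0,-0.1,-1.3,0,0.7,0,-0.1,-1.3,0,0.9,0,-0.1,-1.3,0,1,0,-0.1,-1.3,0,1,0,-0.1,-1.3,0,1], "force": 35}}

```text
time_s: 3.67
ee_pos: [566.6, -240.7, 5.5]
tcp_rot: [3.133, 0.215, 0.002]
force: [-0.6, -1.4, 5.2]
opening: 20.7
```

```bash
python3 - <<'E'
from h import *
s=get_state();print(s["time_s"],s["ee_pos"].round(1),s["force"].round(1),s["opening"])
d=get_image("wrist")["color"];t=get_image("top")["color"]
save(np.hstack([cv2.resize(d,(400,300)),cv2.resize(t[110:230,210:370],(400,300))]),"g1")
E
```

```text
3.6667 [ 566.6 -240.7    5.5] [-0.6 -1.4  5.2] 20.708558232185077
```

View pics/g1.png

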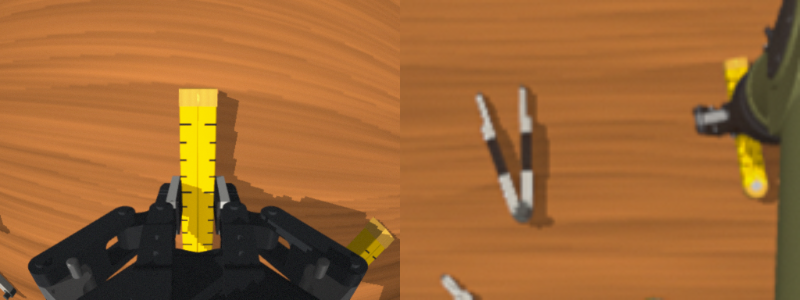

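The rule is folded and gripped at a 20.7 mm opening. Now I'll lift it.

{"op": "send_rows", "data": {"rows": [0,0,0.4,0,1,0,0,1.2,0,1,0,0,2.5,0,1,0,0,4,0,1,0,0,6,0,1,0,0,8,0,1,0,0,9.5,0,1,0,0,10,0,1,0,0,10,0,1,0,0,10,0,1]}}

```text
time_s: 4.6
ee_pos: [565.4, -240.3, 104.4]
tcp_rot: [3.134, 0.215, -0.001]
force: [-0.5, -0.6, -2.2]
opening: 20.2
```

```bash
python3 - <<'E'
from h import *
s=get_state();print(s["time_s"],s["ee_pos"].round(1),s["force"].round(1),s["opening"],s["tcp_rot"])
d=get_image("wrist");im=d["color"]
m=cv2.inRange(cv2.cvtColor(im,cv2.COLOR_RGB2HSV),(20,120,120),(34,255,255))
n,l,st,c=cv2.connectedComponentsWithStats(m);k=max(range(1,n),key=lambda k:st[k,4]);print(st[k])
v,u=np.nonzero(l==k)
R=cv2.Rodrigues(np.array(s["tcp_rot"]))[0];zt=s["ee_pos"][2]-5.5+16
for r in range(v.min(),v.min()+80,10):
    us=u[v==r]; 
    if len(us): print(r,[(R.T@(plane(d,(x,r),zt,True)-s["ee_pos"])).round(1).tolist() for x in(us.min(),us.max())])
E
```

```text
4.6 [ 565.4 -240.3  104.4] [-0.5 -0.6 -2.2] 20.176804103389866 [ 3.13416410e+00  2.14851236e-01 -5.67166065e-04]
[ 229  113   49  210 8838]
113 [[67.5, -8.8, -10.5], [67.5, 7.6, -10.5]]
123 [[63.0, -11.0, -10.5], [63.1, 10.3, -10.5]]
133 [[58.5, -10.6, -10.5], [58.6, 10.3, -10.5]]
143 [[54.0, -10.7, -10.5], [54.0, 9.9, -10.5]]
153 [[49.4, -10.8, -10.5], [49.5, 10.0, -10.5]]
163 [[44.8, -10.8, -10.5], [44.8, 10.1, -10.5]]
173 [[40.1, -10.9, -10.5], [40.1, 10.2, -10.5]]
183 [[35.3, -10.5, -10.5], [35.4, 9.4, -10.5]]
```

The rule is held straight, with its tip 68 mm ahead of the TCP. Now I'll carry it to the near pocket, aiming for TCP (555,208.3) and yaw -12.2°.

{"op": "send_rows", "data": {"rows": [0,0.8,0,0,1,-0.1,2.5,0,-1,1,-0.2,5.5,0,-2,1,-0.3,9,0,-4,1,-0.4,12.5,0,-6,1,-0.5,16,0,-8,1,-0.6,19.5,0,-10,1,-0.6,23,0,-12,1,-0.7,26.5,0,-14,1,-0.8,30,0,-16,1,-0.9,33.5,0,-17,1,-1,37,0,-18,1]}}

```text
time_s: 5.65
ee_pos: [554.3, 131.7, 103.5]
tcp_rot: [3.129, -0.279, -0.003]
force: [0.3, -0.3, -1.3]
opening: 20.4
```

{"op": "send_rows", "data": {"rows": [0,3,0,-1,1,0,5,0,-2,1,0,6.5,0,-2,1,0,7.5,0,-2,1,0,7.9,0,-2,1,0,7.9,0,-2,1,0,7.9,0,-2,1]}}

```text
time_s: 6.23
ee_pos: [555.7, 207.5, 104.1]
tcp_rot: [3.123, -0.334, -0.001]
force: [-0.1, 0.0, -1.8]
opening: 20.5
```

```bash
python3 - <<'E'
from h import *
s=get_state();print(s["time_s"],s["ee_pos"].round(1),s["force"].round(1),s["opening"],np.degrees(2*np.arctan(s["tcp_rot"][1]/s["tcp_rot"][0])))
d=get_image("wrist");im=d["color"];save(im,"p1")
m=cv2.inRange(cv2.cvtColor(im,cv2.COLOR_RGB2HSV),(100,90,50),(125,255,255))
n,l,st,c=cv2.connectedComponentsWithStats(m)
for k in range(1,n):
    if st[k,4]<400: continue
    v,u=np.nonzero(l==k);P=np.array([plane(d,(a,b),5,True)[:2] for a,b in zip(u,v)],np.float32)
    c_,s_,_=cv2.minAreaRect(P);b=cv2.boxPoints((c_,s_,_));e=max([b[1]-b[0],b[2]-b[1]],key=np.linalg.norm);print(st[k],np.round(c_,1),np.round(s_,1),np.degrees(np.arctan2(e[1],e[0])).round(1))
E
```

```text
6.2333 [555.7 207.5 104.1] [-0.1  0.  -1.8] 20.475847470244624 -12.209561422035021
[ 229   91   50   22 1032] [626.  192.3] [39.4 17.1] 77.9
[ 125   94   54  176 6756] [572.9 295.7] [ 39.9 164.3] -12.1
```

View pics/p1.png

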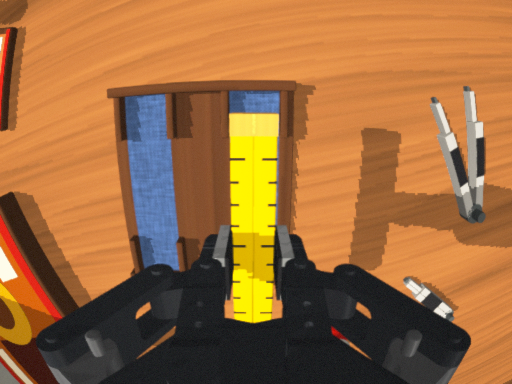

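The wrist view shows the rule (column 254) lined up with the near pocket (columns 229–279). The free pocket measures (572.9,295.7) at -12.1°. Lowering.

{"op": "send_rows", "data": {"rows": [0,0,-1,0,1,0,0,-3,0,1,0,0,-5,0,1,0,0,-7,0,1,0,0,-8.3,0,1,0,0,-8.9,0,1,0,0,-9.1,0,1,0,0,-9.1,0,1,0,0,-9.1,0,1]}}

```text
time_s: 7.03
ee_pos: [556.6, 208.9, 14.5]
tcp_rot: [-3.123, 0.333, -0.002]
force: [0.8, -0.7, -0.6]
opening: 20.3
```

{"op": "send_rows", "data": {"rows": [0,0,-0.1,0,1,0,0,-0.2,0,1,0,0,-0.2,0,1,0,0,-0.2,0,1]}}

```text
time_s: 7.37
ee_pos: [555.9, 208.7, 11.9]
tcp_rot: [-3.124, 0.333, -0.001]
force: [0.0, -0.1, -0.5]
opening: 20.5
```

{"op": "send_rows", "data": {"rows": [0,0,-0.1,0,1,0,0,-0.1,0,1,0,0,-0.1,0,1]}}

```text
time_s: 7.62
ee_pos: [555.7, 208.6, 10.5]
tcp_rot: [3.124, -0.333, -0.0]
force: [-0.1, -0.4, -1.1]
opening: 20.2
```

{"op": "send_rows", "data": {"rows": [0,0,-0.1,0,1,0,0,-0.1,0,1,0,0,-0.1,0,1]}}

```text
time_s: 7.87
ee_pos: [555.8, 208.6, 10.5]
tcp_rot: [3.123, -0.333, 0.0]
force: [-2.3, -0.9, 6.1]
opening: 20.5
```

Contact force is 6 N upward, so the rule is on the floor. I'll open part way and rise.

{"op": "send_rows", "data": {"rows": [0,0,0,0,0.4,0,0,0,0,0.2,0,0,0,0,0,0,0,0,0,-0.1,0,0,0,0,-0.1,0,0,0.3,0,-0.1,0,0,1,0,-0.1,0,0,2.5,0,-0.2,0,0,4.5,0,-0.4,0,0,7,0,-0.7,0,0,9,0,-1,0,0,10,0,-1]}}

```text
time_s: 8.87
ee_pos: [557.3, 209.5, 113.2]
tcp_rot: [-3.122, 0.332, -0.007]
force: [-0.4, -0.1, -0.5]
opening: 85.7
```

```bash
python3 - <<'E'
from h import *
s=get_state();print(s["time_s"],s["ee_pos"].round(1),s["force"].round(1),s["opening"])
d=get_image("wrist");im=d["color"];save(im,"p2")
E
```

```text
8.8667 [557.3 209.5 113.2] [-0.4 -0.1 -0.5] 85.67594830805244
```

View pics/p2.png

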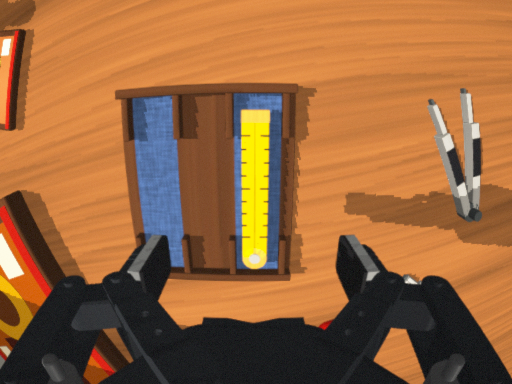

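The rule lies folded and flat in its pocket at columns 242–270. Next, to above the dividers.

{"op": "send_rows", "data": {"rows": [-0.1,-1.5,0,1,-1,-0.4,-4.5,0,4,-1,-0.7,-8,0,8,-1,-1,-11.5,0,12,-1,-1.3,-15,0,16,-1,-1.5,-18,0,19,-1,-1.6,-20.3,0,21,-1,-1.7,-21.3,0,22,-1,-1.7,-21.3,0,22,-1,-1.7,-21.3,0,22,-1]}}

```text
time_s: 9.75
ee_pos: [538.3, -4.5, 108.9]
tcp_rot: [-3.13, -0.266, 0.002]
force: [-0.3, 0.9, -0.4]
opening: 85.7
```

```bash
python3 - <<'E'
from h import *
s=get_state();print(s["time_s"],s["ee_pos"].round(1),s["force"].round(1),np.degrees(2*np.arctan(s["tcp_rot"][1]/s["tcp_rot"][0])))
d=get_image("wrist");im=d["color"];save(im,"w2")
E
```

```text
9.75 [538.3  -4.5 108.9] [-0.3  0.9 -0.4] 9.732075356325872
```

View pics/w2.png

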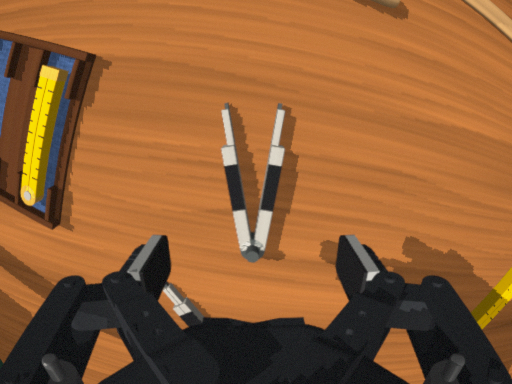

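The wrist view shows the V centred, with knob at (252,253) and tips at (226,106) and (281,107). The short decoy at (185,300) is near the left finger, so I'll check the clearance.

```bash
python3 - <<'E'
from h import *
import pickle
D=pickle.load(open("d0.pkl","rb"));T=D["top"]
for uv in[(355,347),(364,345),(400,393)]: print("decoy",plane(T,(uv[0]/1.5625,uv[1]/1.5625),12).round())
d=get_image("wrist")
k=plane(d,(252,253),28,True);a=plane(d,(226,106),12,True);b=plane(d,(281,107),12,True)
for p in(k,a,b):print(p.round(1))
v=(a+b)/2-k;v[2]=0;v/=np.linalg.norm(v);print(np.degrees(np.arctan2(v[1],v[0])),(k+60*v).round(1))
E
```

```text
decoy [411.  67.  12.]
decoy [414.  53.  12.]
decoy [337.  -4.  12.]
[485.7 -11.   28. ]
[602.2  30.4  12. ]
[609.  -13.1  12. ]
9.319093179268416 [544.9  -1.3  28. ]
```

{"op": "send_rows", "data": {"rows": [0.2,0.1,-1,0,-1,0.4,0.2,-3,0,-1,0.4,0.2,-5,0,-1,0.4,0.2,-7,0,-1,0.4,0.2,-8.5,0,-1,0.4,0.2,-9.2,0,-1,0.4,0.2,-9.2,0,-1,0.4,0.2,-9.2,0,-1]}}

```text
time_s: 10.52
ee_pos: [542.8, -1.4, 17.4]
tcp_rot: [-3.129, -0.271, 0.001]
force: [0.2, 0.1, 0.7]
opening: 85.4
```

{"op": "send_rows", "data": {"rows": [0,0,0,0,-1,0,0,0,0,-1]}}

```text
time_s: 10.68
ee_pos: [543.8, -2.2, 18.7]
tcp_rot: [3.13, 0.27, 0.003]
force: [-0.3, -0.1, -1.1]
opening: 85.5
```

{"op": "send_rows", "data": {"rows": [0,0,-0.8,0,-1,0,0,-1.2,0,-1,0,0,-1.3,0,-0.6,0,0,-1.3,0,-0.2,0,0,-1.3,0,0.1,0,0,-1.3,0,0.3,0,0,-1.3,0,0.5,0,0,-1.3,0,0.7,0,0,-1.3,0,0.9,0,0,-1.3,0,1,0,0,-1.3,0,1,0,0,-1.3,0,1], "force": 35}}

```text
time_s: 11.68
ee_pos: [543.5, -2.3, 5.2]
tcp_rot: [3.13, 0.27, 0.002]
force: [1.3, -0.5, 5.3]
opening: 20.5
```

{"op": "send_rows", "data": {"rows": [0,0,0.3,0,1,0,0,1,0,1,0,0,2.5,0,1,0,0,4,0,1,0,0,6,0,1,0,0,8,0,1,0,0,9.5,0,1,0,0,10,0,1,0,0,10,0,1,0,0,10,0,1]}}

```text
time_s: 12.52
ee_pos: [542.1, -2.5, 103.9]
tcp_rot: [3.13, 0.269, -0.002]
force: [-0.1, 0.0, -2.0]
opening: 19.9
```

```bash
python3 - <<'E'
from h import *
s=get_state();print(s["time_s"],s["ee_pos"].round(1),s["force"].round(1),s["opening"],np.degrees(2*np.arctan(s["tcp_rot"][1]/s["tcp_rot"][0])))
d=get_image("wrist");save(d["color"],"g2")
R=cv2.Rodrigues(np.array(s["tcp_rot"]))[0]
for r in (100,110,120,130): print(r,(R.T@(plane(d,(253,r),s["ee_pos"][2]+5,True)-s["ee_pos"])).round(1))
E
```

```text
12.5167 [542.1  -2.5 103.9] [-0.1  0.  -2. ] 19.865420745214056 9.834397850577828
100 [73.3 -0.4 -5.1]
110 [68.6 -0.4 -5.1]
120 [64.  -0.4 -5.1]
130 [59.3 -0.4 -5.1]
```

View pics/g2.png

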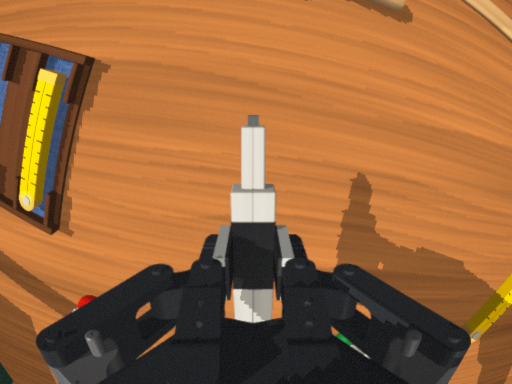

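The dividers are folded and held straight, with tip row 116 about 66 mm ahead of the TCP, so their centre is about 4 mm behind it. Target TCP is (576.4,295.1), turning -22°.

{"op": "send_rows", "data": {"rows": [0.1,0.8,0,0,1,0.3,2.5,0,-1,1,0.7,5.5,0,-3,1,1,9,0,-6,1,1.4,12.5,0,-9,1,1.8,16,0,-12,1,2.2,19.5,0,-15,1,2.6,23,0,-18,1,3,26,0,-20,1,3.3,28.3,0,-21.5,1,3.4,29.4,0,-22,1,3.4,29.7,0,-22,1]}}

```text
time_s: 13.57
ee_pos: [574.7, 299.0, 103.1]
tcp_rot: [-3.123, 0.325, 0.005]
force: [-0.5, -0.2, -0.8]
opening: 20.6
```

{"op": "send_rows", "data": {"rows": [0,0,0,0,1,0,0,0,0,1,0,0,0,0,1]}}

```text
time_s: 13.82
ee_pos: [577.0, 292.7, 104.0]
tcp_rot: [3.122, -0.335, -0.001]
force: [-0.1, 0.7, -0.4]
opening: 20.4
```

```bash
python3 - <<'E'
from h import *
s=get_state();print(s["time_s"],s["ee_pos"].round(1),s["force"].round(1),s["opening"],np.degrees(2*np.arctan(s["tcp_rot"][1]/s["tcp_rot"][0])))
d=get_image("wrist");save(d["color"],"p3")
E
```

```text
13.8167 [577.  292.7 104. ] [-0.1  0.7 -0.4] 20.350477550820724 -12.266762904395508
```

View pics/p3.png

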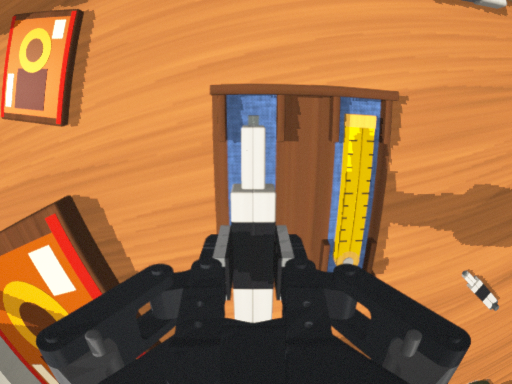

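The wrist view shows the dividers (column 253) over the free pocket (columns 227–277). Lowering, with a 2 mm y correction.

{"op": "send_rows", "data": {"rows": [0,0.1,-1,0,1,0,0.2,-3,0,1,0,0.2,-5,0,1,0,0.2,-7,0,1,0,0.2,-8.3,0,1,0,0.2,-8.9,0,1,0,0.2,-9.1,0,1,0,0.2,-9.1,0,1,0,0.2,-9.1,0,1]}}

```text
time_s: 14.62
ee_pos: [577.5, 297.0, 14.6]
tcp_rot: [-3.123, 0.333, -0.002]
force: [-0.7, 0.3, -0.3]
opening: 20.4
```

{"op": "send_rows", "data": {"rows": [0,0,-0.1,0,1,0,0,-0.2,0,1,0,0,-0.2,0,1,0,0,-0.2,0,1]}}

```text
time_s: 14.95
ee_pos: [577.0, 296.7, 11.9]
tcp_rot: [-3.124, 0.333, -0.001]
force: [0.7, -0.0, -1.4]
opening: 20.0
```

{"op": "send_rows", "data": {"rows": [0,0,-0.1,0,1,0,0,-0.1,0,1,0,0,-0.1,0,1]}}

```text
time_s: 15.2
ee_pos: [576.7, 296.6, 10.5]
tcp_rot: [3.124, -0.333, -0.0]
force: [0.2, 0.5, 0.4]
opening: 20.5
```

{"op": "send_rows", "data": {"rows": [0,0,-0.1,0,1,0,0,-0.1,0,1,0,0,-0.1,0,1]}}

```text
time_s: 15.45
ee_pos: [576.8, 296.7, 10.3]
tcp_rot: [3.124, -0.333, 0.0]
force: [-2.9, -1.2, 4.8]
opening: 20.5
```

It's on the floor. I'll release and rise.

{"op": "send_rows", "data": {"rows": [0,0,0,0,0.4,0,0,0,0,0.2,0,0,0,0,0,0,0,0,0,-0.1,0,0,0,0,-0.1,0,0,0.3,0,-0.1,0,0,1,0,-0.1,0,0,2.5,0,-0.2,0,0,4.5,0,-0.4,0,0,7,0,-0.7,0,0,10,0,-1,0,0,13,0,-1]}}

```text
time_s: 16.45
ee_pos: [576.6, 296.8, 142.2]
tcp_rot: [-3.124, 0.332, -0.001]
force: [0.7, 0.2, -0.4]
opening: 85.4
```

{"op": "send_rows", "data": {"rows": [0,-3,0,0,-1,0,-6,0,0,-1,0,-10,0,0,-1,0,-14,0,0,-1,0,-18,0,0,-1,0,-22,0,0,-1,0,-25,0,0,-1,0,-27,0,0,-1,0,-28,0,0,-1,0,-28,0,0,-1,0,-28,0,0,-1]}}

```text
time_s: 17.37
ee_pos: [577.1, 17.9, 140.5]
tcp_rot: [-3.123, 0.332, -0.002]
force: [0.2, 1.4, -0.1]
opening: 85.4
```

```bash
python3 - <<'E'
from h import *
s=get_state();print(s["time_s"],s["ee_pos"].round(1),s["force"].round(1),np.abs(s["qvel"]).max())
T=get_image("top");S=get_image("scene")
cr=lambda im,x,y,w,h,k: cv2.resize(im[y:y+h,x:x+w],(w*k,h*k),interpolation=cv2.INTER_CUBIC)
save(np.hstack([cr(T["color"],112,115,90,95,4),cr(S["color"],290,215,100,95,4)]),"end")
m=cv2.inRange(cv2.cvtColor(T["color"],cv2.COLOR_RGB2HSV),(20,120,90),(34,255,255));m[:,:112]=0;m[:,200:]=0;m[:115]=0;m[210:]=0
v,u=np.nonzero(m);P=np.array([plane(T,(a,b),21)[:2] for a,b in zip(u,v)],np.float32);c,z,a=cv2.minAreaRect(P);print("rule",np.round(c,1),np.round(z,1),a)
E
```

```text
17.3667 [577.1  17.9 140.5] [ 0.2  1.4 -0.1] 0.028015153449642595
rule [578.3 198.6] [ 45.9 193.7] 66.20075225830078
```

The picture budget is used up, so the final check has to be numeric: the rule by yellow and the dividers by bright or steel pixels inside their pocket, in both views.

```bash
python3 - <<'E'
from h import *
th=np.radians(-12.15);C=np.array([[np.cos(th),np.sin(th)],[-np.sin(th),np.cos(th)]])
pk={"rule":np.array([554,207.9]),"div":np.array([572.5,296])}
for n in("top","scene"):
    d=get_image(n);h=cv2.cvtColor(d["color"],cv2.COLOR_RGB2HSV)
    for o,m in(("rule",cv2.inRange(h,(22,170,80),(32,255,255))),("div",cv2.inRange(h,(0,0,95),(180,70,255)))):
        k,l,st,c=cv2.connectedComponentsWithStats(cv2.dilate(m,np.ones((3,3))) if o=="div" else m)
        v,u=np.nonzero(m);P=np.array([plane(d,(a,b),21)[:2] for a,b in zip(u,v)])
        Q=(P-pk[o])@C.T;s=(abs(Q[:,0])<82)&(abs(Q[:,1])<22);Q=Q[s]
        vx=cv2.fitLine(Q.astype(np.float32),cv2.DIST_L2,0,.01,.01).ravel()
        print(n,o,len(Q),"x",Q[:,0].min().round(1),Q[:,0].max().round(1),"y",np.percentile(Q[:,1],[2,50,98]).round(1),"angle",np.degrees(np.arctan(vx[1]/vx[0])).round(1))
        for a in range(-75,75,25):
            q=Q[(Q[:,0]>=a)&(Q[:,0]<a+25),1]
            if len(q): print("   ",a,q.min().round(1),q.max().round(1),len(q))
E
```

```text
top rule 425 x -63.5 61.9 y [-9.7  1.1 12.2] angle -0.3
    -75 -9.5 13.3 36
    -50 -9.9 12.6 90
    -25 -9.8 12.5 87
    0 -10.2 12.4 89
    25 -10.3 12.3 89
    50 -10.5 11.6 34
top div 301 x -80.5 72.5 y [-20.6   3.   15.4] angle -1.7
    -75 -9.1 14.3 33
    -50 -8.9 16.0 99
    -25 -8.0 15.4 21
    0 -8.6 15.4 27
    25 -21.7 16.0 79
    50 -22.0 9.6 41
scene rule 108 x -50.6 55.1 y [-5.2 12.7 20. ] angle -0.5
    -75 16.7 16.7 1
    -50 -5.2 20.6 27
    -25 -3.4 20.8 26
    0 -5.4 20.0 24
    25 -1.4 19.9 23
    50 -7.2 19.7 7
scene div 340 x -57.6 77.5 y [-7.8  9.2 21.3] angle 1.1
    -75 -7.9 16.2 17
    -50 -8.7 21.0 85
    -25 -7.7 21.9 44
    0 -6.4 21.6 40
    25 -9.5 21.8 91
    50 -1.9 18.2 61
```

Both items are folded (about 22–24 mm wide along their length), within about 3 mm of the pocket centres and within about 2° of the pocket axis. The arm is clear, so I'm handing in.

```bash
python3 -c "
from station import sign_off
print(sign_off())"
```

```text
the job is handed in; nothing more can be done
None
```

The rule and the dividers are both folded and lying in pockets of their own, and I handed the job in at about 17.5 s of the 64 s allowed. I squeezed each one shut about 60 mm from its pin and carried it over. Then I lowered it until the floor pushed back with about 5–6 N before letting go.

**Top view:**
- **Rule:** about 1 mm off the pocket's centre line, under 1 mm off along its length, at -0.3°. Its width is an even 22–23 mm, so it is folded.
- **Dividers:** about 3 mm off the centre line, at -1.7°. Their body is about 22–25 mm wide. The colour mask also caught a few wall pixels near the tip, so that width and angle are less certain.

**Scene view:** it agrees on angle (-0.5° and +1.1°). Its sideways readings run larger (medians 13 and 9 mm) because that camera also sees the sides of the items, so I relied on the top view.

**Not confirmed:**
- **No final picture:** I had used up the 12-picture limit, so the finished layout was checked only by numbers. I did see the rule lying in its pocket in earlier pictures.
- **Flatness:** I did not measure tilt or underside height directly. They rest on the lowering stopping at the expected height, about 10.4 mm TCP, with contact force.
- **Earlier bad reading:** one check of the rule gave nonsense because its mask was too loose. I redid it with a tighter one.

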